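# Set the reagent bottles in their colour-matched stands

### The arm

A 6-joint arm with a two-finger parallel gripper is mounted at the origin on the work surface. World frame = base frame: x ahead of the robot, y to its left, z up, the work surface at z = 0. Lengths are in mm, angles in rad, forces in N, time in s.
With the tool pointing down it reaches from about 350 to 975 mm from the base axis. Payload 7.1 kg.
Tool frame: the origin (TCP) lies midway between the tips of the shut fingers; the grasp point (between the pads) lies 19 mm behind it (ctrl.grip_depth is the distance from the TCP to the grasp point, in mm); z points along the fingers, y is the line along which they close (so a half turn about z gives the same grasp; the last joint's range is limited). The gripper opens to 88 mm and grips with 3 to 60 N. Pads are 20 mm wide; open, the fingers measure 115 mm over their backs; the gripper's body (75 mm by 178 mm) begins 61 mm behind the grasp point.
Start: joints at [1.309, 0.423, 1.63, -0, 1.089, -0.019], TCP at [150.232, 606.659, 222.675] pointing down, gripper open.
Joint ranges: [-3, 3], [-0.9, 2.11], [0.09, 2.58], [-1.31, 4.45], [0.11, 2.69], [-2.54, 2.54]. Speed limits (rad/s): [2.39, 2.39, 3.01, 3.14, 3.14, 3.14].

### API

Orientations are given as a rotation vector (axis times angle).
In Python, from workcell import ctrl, cams gives the robot as it stands.
- The arm moves only by the tool move_arm, never from a script. Its argument "steps" is a list of rows, each a list of 3 entries, a list of its own where there are three numbers: the shift along the tool's x, y, z in units of 25 mm (1.0 is 25 mm), then the turn about the tool's z in units of 5 degrees (1.0 is 5 degrees), then the closure, from 0 (fully open) to 1 (shut). A call has 1 to 20 rows; each row shifts and turns the commanded pose from where the row before left it, along the tool's axes as they then stand; what a row does not reach is not made up. A row lasts 1/12 s, in which the tool goes at most 41.7 mm and 7.16 degrees, less where a joint would pass 70% of its speed; a pose out of reach is approached as far as the arm can. A call is refused whole if a number of a shift passes 1 or a number of a turn 1, either way. A call with a gripper value outside its range is refused whole. The fingers move at their own pace and stop on an object; the grip force is fixed at half the most. Time passes only in rows, so rows that do not move let the fingers close. It gives the time, the measured TCP pose, the force, the opening and the grip force at its end, in the units of the state.
- ctrl.get_obs(): the state, without advancing time (a new reading comes with each control period).
- cams.get_image(name): name is "scene" or "top" or "wrist"; returns a dict with "image" (384x512x3 uint8, red, green, blue), "camera_matrix" (3x3 intrinsics, pixels), "xyz" and "rotation" of the camera in the world; the wrist camera has in their place "mount" (4x4, takes a point from camera to tool coordinates, whose origin is the TCP and whose axes are the flange's). Camera axes: x right, y down, z forward; pixel columns grow to the right and rows downward; lengths in mm; the calibration is good to about 2 mm. A picture is of the moment at which its call begins: read the wrist's pose just before it. There is no depth.
- ctrl.close_job(): hands the job in; it is judged then, once.
Trained networks look in the newest picture that a camera, given by its name, has taken for a name from the list of things; names that differ only in an ending like _2 or _b are one class to them, and where a whole thing is asked for, a point or a joint stands for the part that bears it (a point fixed in the world has none). Each returns a list of dicts, best first, with "p" (0 to 1); they miss things now and then, are a little off and sometimes report something else, mostly with a low value. They report only what shows in the picture. A call takes as long as a camera call. They do not tell look-alikes from the thing itself.
- cams.boxes_of(camera, thing): "rect" ([centre column, centre row, width, height] in pixels, round what is visible of it).
- cams.cut_out(camera, thing): "pixels" (384x512 bool, what is visible of it) and "rect" ([centre column, centre row, width, height] in pixels, round what is visible of it).
The state is a dict: "t": time; "qpos": joint angles; "qvel": joint speeds; "joint_torque": joint torques, N m; "ee_pos": TCP position; "orientation": TCP orientation; "ft_force": force on the tool from outside, world axes, zero at the start; "moment": the same for the moment, N m; "width": finger opening in mm; "grasp_force": force on a finger pad.
Only numpy, scipy, OpenCV 4.12 (cv2) and the standard library are available. Lean on these libraries where they do the work, as an engineer would, in place of code of your own. Each camera call takes 0.05 s, during which the arm holds its last target. There are 200 camera calls.

### The job

Get the reagents ready for the chromatograph: put each of the four bottles with a teal, red, yellow or violet cap into the round bottle stand of its cap's colour, standing upright and flat on the stand's floor. Keep the bottles upright on the way and set them down gently, do not drop or knock them over. Leave the white-capped bottle where it stands.

Things in the scene. Friction and masses are not known exactly. Their poses are not given: they have to be found in the camera images.
- bottle_teal: Loose closed 60 ml reagent bottle, teal (blue-green) cap, amber glass, blank paper label; stands upright. Round body 44 mm in diameter from the underside up to 62 mm, short shoulder, cap 36 mm in diameter, top of cap 86 mm above the underside; 80 to 170 g. Origin: centre of the underside; z up along the bottle; round, so yaw does not matter. At the start it stands on the bench.
- bottle_red: Loose closed 60 ml reagent bottle, red cap, clear pale glass, blank paper label; stands upright. Round body 44 mm in diameter from the underside up to 62 mm, short shoulder, cap 36 mm in diameter, top of cap 86 mm above the underside; 80 to 170 g. Origin: centre of the underside; z up along the bottle; round, so yaw does not matter. At the start it stands on the bench.
- bottle_yellow: Loose closed 60 ml reagent bottle, yellow cap, amber glass, blank paper label; stands upright. Round body 44 mm in diameter from the underside up to 62 mm, short shoulder, cap 36 mm in diameter, top of cap 86 mm above the underside; 80 to 170 g. Origin: centre of the underside; z up along the bottle; round, so yaw does not matter. At the start it stands on the bench.
- bottle_violet: Loose closed 60 ml reagent bottle, violet (purple) cap, white plastic, blank paper label; stands upright. Round body 44 mm in diameter from the underside up to 62 mm, short shoulder, cap 36 mm in diameter, top of cap 86 mm above the underside; 80 to 170 g. Origin: centre of the underside; z up along the bottle; round, so yaw does not matter. At the start it stands on the bench.
- stand_teal: Bottle stand for the bottle with the teal cap: a low round teal dish with a black floor, fixed to the bench, 76 mm outer diameter, 62 mm inner diameter, rim 16 mm above the bench, inner floor 5 mm above the bench. Origin: centre of its underside on the bench, z up.
- stand_red: Bottle stand for the bottle with the red cap: a low round red dish with a black floor, fixed to the bench, 76 mm outer diameter, 62 mm inner diameter, rim 16 mm above the bench, inner floor 5 mm above the bench. Origin: centre of its underside on the bench, z up.
- stand_yellow: Bottle stand for the bottle with the yellow cap: a low round yellow dish with a black floor, fixed to the bench, 76 mm outer diameter, 62 mm inner diameter, rim 16 mm above the bench, inner floor 5 mm above the bench. Origin: centre of its underside on the bench, z up.
- stand_violet: Bottle stand for the bottle with the violet cap: a low round violet dish with a black floor, fixed to the bench, 76 mm outer diameter, 62 mm inner diameter, rim 16 mm above the bench, inner floor 5 mm above the bench. Origin: centre of its underside on the bench, z up.
- bottle_white: Bystander: a bottle of the same size and shape, amber glass, white cap, no stand; not to be moved. Origin: centre of the underside. Unlisted among the things: a beaker, a dish, a steel weight, a rubber stopper, each under 60 mm tall and 60 mm wide. All centres start at least 80 mm apart. Bench equipment at the far edge and sides is under 120 mm tall.
There are look-alikes about, which are no part of the job. What is shaped like the stand_red but green is not meant.

How it is judged:
By the outcome, as a careful person would: the job done as asked, in the order asked, and still so for the second after the job is handed in, with the robot touching nothing.
It also fails if it takes over 102 s, if anything falls off the work surface, if the arm or the gripper's body presses on something with over 40 N, if the wrist force passes 120 N, or if a joint passes its speed limit or range.

## Working session

There is one attempt and no reset: what is moved stays moved. The work goes in short steps, Python scripts to look and compute and a tool call to move; the robot and the scene stay as the last step left them, time stands still between calls to the robot, and variables do not carry over. Pictures are saved under pics/ and viewed, at most 14 in all, crops included, and the job is handed in when it is done.

Besides the shell and the picture viewer there is one more tool, called after "Request:" as name(argument=value, ...) on one line, values as JSON. move_arm: Moves the arm, as the interface text tells. Its arguments: {"type":"object","properties":{"steps":{"type":"array"}},"required":["steps"]}

```bash
ls; mkdir -p pics
python3 - <<'E'
from workcell import ctrl,cams
import cv2
o=ctrl.get_obs();print({k:o[k] for k in('t','ee_pos','orientation','width')},ctrl.grip_depth)
for n in("top","scene"):
    d=cams.get_image(n);cv2.imwrite(f"pics/{n}0.png",d["image"][:,:,::-1]);print(n,d["xyz"],d["rotation"],d["camera_matrix"])
    for c in("teal","red","yellow","violet","white"):
        for t in("bottle_","stand_"):
            if t+c=="stand_white":continue
            print(t+c,[([round(float(v),1) for v in b["rect"]],round(float(b["p"]),2)) for b in cams.boxes_of(n,t+c)[:4]])
print(ctrl.get_obs()["t"])
E
```

```text
pics
{'t': 0.0, 'ee_pos': array([150.09504464, 606.13779376, 221.9091177 ]), 'orientation': array([-3.80320586e-01, -3.11828320e+00,  2.34632572e-03]), 'width': 88.04168419644752} 18.700000000000003
top [ 440.93226026  -54.78480235 1289.26424969] [-2.15824996  2.21586304 -0.05849127] [[489.6580644    0.         256.11915037]
 [  0.         489.6580644  187.53154562]
 [  0.           0.           1.        ]]
bottle_teal [([211.8, 201.6, 17.2, 19.0], 0.48)]
stand_teal [([190.1, 159.3, 27.9, 27.0], 0.78), ([381.2, 191.8, 28.3, 29.8], 0.59)]
bottle_red [([269.2, 211.8, 13.9, 15.3], 0.71), ([240.4, 151.6, 19.2, 19.7], 0.43)]
stand_red [([318.6, 121.9, 29.8, 30.8], 0.91), ([414.5, 141.9, 31.0, 28.4], 0.79), ([339.0, 172.4, 26.4, 29.1], 0.66), ([316.6, 216.7, 13.8, 17.7], 0.24)]
bottle_yellow []
stand_yellow [([379.5, 192.6, 29.3, 26.9], 0.61)]
bottle_violet [([315.5, 217.9, 19.0, 18.3], 0.84), ([337.8, 174.9, 28.6, 29.7], 0.17)]
stand_violet [([105.8, 195.4, 29.1, 25.2], 0.73)]
bottle_white [([314.5, 217.9, 13.8, 20.5], 0.71), ([241.1, 149.2, 22.1, 22.5], 0.53)]
scene [1297.85632101 -482.35039286  647.87263683] [-1.94577045 -1.13056496  0.57811779] [[431.92624581   0.         259.02632373]
 [  0.         431.92624581 184.60305547]
 [  0.           0.           1.        ]]
bottle_teal [([286.2, 157.5, 21.2, 36.4], 0.56), ([178.6, 221.2, 34.3, 30.7], 0.44)]
stand_teal [([331.0, 184.1, 34.7, 21.1], 0.72)]
bottle_red [([235.3, 167.4, 16.8, 36.3], 0.57)]
stand_red [([177.4, 219.8, 29.9, 24.0], 0.92), ([228.1, 253.8, 35.6, 33.4], 0.9), ([99.8, 276.5, 38.7, 33.0], 0.8)]
bottle_yellow [([353.3, 154.6, 19.2, 33.0], 0.73)]
stand_yellow [([127.9, 224.6, 34.6, 29.1], 0.92)]
bottle_violet [([188.3, 177.8, 21.7, 37.5], 0.58)]
stand_violet [([371.4, 146.5, 25.3, 16.4], 0.65)]
bottle_white [([292.1, 188.9, 17.3, 34.9], 0.68)]
1.0
```

View images.

Run:
```python
import cv2
a=cv2.imread("pics/top0.png")[90:290,80:450];cv2.imwrite("pics/top0b.png",cv2.resize(a,None,fx=2.16,fy=2.16,interpolation=cv2.INTER_CUBIC))
a=cv2.imread("pics/scene0.png")[120:320,70:420];cv2.imwrite("pics/scene0b.png",cv2.resize(a,None,fx=2.2,fy=2.2,interpolation=cv2.INTER_CUBIC))
```

```text
(no output)
```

View pics/top0b.png

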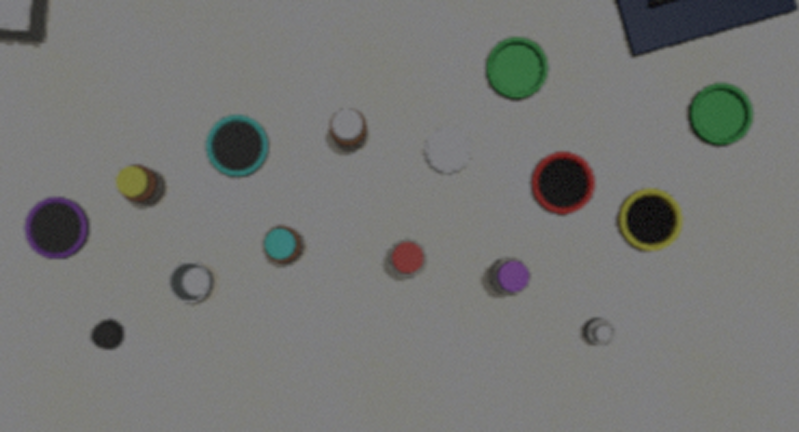

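View pics/scene0b.png

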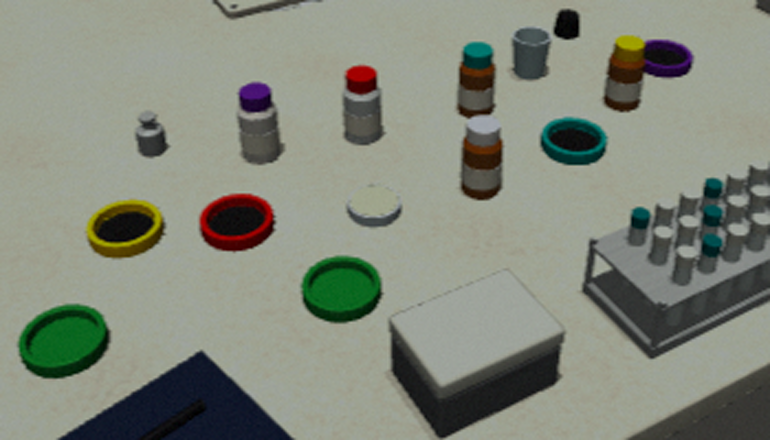

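```bash
cat > h.py <<'E'
import numpy as np,cv2
from scipy.spatial.transform import Rotation as Ro
def ray(d,uv,z):
    v=Ro.from_rotvec(d["rotation"]).as_matrix()@np.linalg.solve(d["camera_matrix"],[*uv,1.]) if np.ndim(d["rotation"])==1 else np.array(d["rotation"])@np.linalg.solve(d["camera_matrix"],[*uv,1.])
    return d["xyz"]+v*(z-d["xyz"][2])/v[2]
def go(o,xy,z,yaw=None):
    """units in the tool frame to reach xy, TCP z; yaw = world angle of the tool y (deg, mod 180)"""
    R=Ro.from_rotvec(o["orientation"]).as_matrix()
    s=R.T@(np.array([*xy,z])-o["ee_pos"])/25
    c=np.degrees(np.arctan2(R[1,1],R[0,1]))
    t=0 if yaw is None else -((yaw-c+90)%180-90)/5   # tool z is down
    return s.round(2),round(t,2),round(c,1)
E
python3 - <<'E'
from h import *
from workcell import ctrl,cams
H=dict(teal=(88,9),red=(177,8),yellow=(29,6),violet=(145,12))
def cen(img,uv,c,r):
    hsv=cv2.cvtColor(img,cv2.COLOR_RGB2HSV).astype(int);h,t=H[c]
    m=(np.abs((hsv[...,0]-h+90)%180-90)<=t)&(hsv[...,1]>90)&(hsv[...,2]>50)
    yy,xx=np.mgrid[:384,:512];m&=(xx-uv[0])**2+(yy-uv[1])**2<r*r
    p=np.argwhere(m)[:,::-1].astype(np.float32)
    return p.mean(0),(p.min(0)+p.max(0))/2,p.max(0)-p.min(0)+1,len(p)
T=cams.get_image("top");S=cams.get_image("scene")
top=dict(bottle_yellow=(132,181),bottle_teal=(281,244),bottle_red=(407,258),bottle_violet=(512,276),stand_violet=(57,228),stand_teal=(238,146),stand_red=(563,183),stand_yellow=(650,219))
sc=dict(bottle_yellow=(629,47),bottle_teal=(478,53),bottle_red=(361,77),bottle_violet=(256,96),stand_violet=(665,58),stand_teal=(574,140),stand_red=(237,221),stand_yellow=(125,228))
for k in top:
    c=k.split("_")[1];b=k[0]=="b"
    a=cen(T["image"],np.array(top[k])/2.16+[80,90],c,11 if b else 18)
    e=cen(S["image"],np.array(sc[k])/2.2+[70,120],c,11 if b else 20)
    z=80 if b else 12
    print(k,a[0].round(1),a[2],a[3],"top",ray(T,a[0],86 if b else 16)[:2].round(1),ray(T,a[1],86 if b else 16)[:2].round(1),"scene",ray(S,e[0],z)[:2].round(1),ray(S,e[1],z)[:2].round(1),e[2])
for n,uv,z in(("white",(347,124),86),("beaker",(195,282),50),("dish",(447,150),5),("weight",(599,331),30),("stopper",(108,334),25)):
    print(n,ray(T,np.array(uv)/2.16+[80,90],z)[:2].round())
E
```

```text
bottle_yellow [140.9 173.6] [15. 14.] 162 top [556.1 236.4] [556.3 236.2] scene [558.1 239.1] [560.6 237. ] [14. 12.]
bottle_teal [209.2 202.5] [14. 14.] 154 top [480.2  69.2] [480.2  68.3] scene [476.2  76. ] [476.2  76.2] [13.  8.]
bottle_red [268.3 208.7] [14. 14.] 156 top [461.  -75.7] [461.6 -76.3] scene [465.6 -76.4] [467.3 -77.2] [14. 13.]
bottle_violet [316.9 217.5] [15. 14.] 151 top [ 436.4 -194.3] [ 436.5 -194.4] scene [ 433.2 -192.3] [ 443.1 -195.6] [14. 13.]
stand_violet [106.  195.2] [28. 27.] 205 top [508.5 345.2] [509.2 346.6] scene [514.4 355.5] [514.2 355.6] [22. 15.]
stand_teal [189.5 157.1] [28. 27.] 223 top [602.5 125.6] [602.9 125.5] scene [604.3 128.7] [608.6 126.1] [30. 22.]
stand_red [339.9 174.4] [29. 29.] 271 top [ 546.8 -265.9] [ 547.7 -266.2] scene [ 554.1 -267.9] [ 554.1 -266.5] [34. 26.]
stand_yellow [380.2 191.6] [30. 29.] 284 top [ 499. -369.] [ 500.6 -369.7] scene [ 507.6 -370.2] [ 506.9 -371. ] [35. 26.]
white [614. -12.]
beaker [438. 172.]
dish [ 591. -130.]
weight [ 368. -302.]
stopper [379. 282.]
```

Request:
move_arm(steps=[[[0,0,0],1,0],[[0,0,0],1,0],[[0,0,0],1,0],[[0,0,0],1,0],[[0,0,0],1,0],[[0,0,0],1,0],[[0,0,0],1,0],[[0,0,0],1,0],[[0,0,0],1,0],[[0,0,0],1,0],[[0,0,0],1,0],[[0,0,0],1,0],[[0,0,0],1,0],[[0,0,0],1,0],[[0,0,0],1,0],[[0,0,0],0.2,0]])

```text
t: 2.43
ee_pos: [150.2, 606.7, 222.7]
orientation: [-2.224, -2.219, -0.0]
ft_force: [0.4, 0.2, 0.1]
width: 87.8
grasp_force: 0.0
```

Run:
```python
from h import *
from workcell import ctrl
o=ctrl.get_obs();print(o["t"],o["ee_pos"],o["qpos"],go(o,(557,237),130,0))
```

```text
2.4333 [150.24514063 606.67130266 222.67987946] [ 1.30898790e+00  4.23108431e-01  1.62987438e+00 -7.01465704e-06
  1.08859845e+00  1.31090037e+00] (array([-14.76,  16.3 ,   3.71]), np.float64(-0.02), np.float64(-0.1))
```

Request:
move_arm(steps=[[[-0.4,0.45,0.1],0,0],[[-0.8,0.9,0.2],0,0],[[-0.8,0.9,0.2],0,0],[[-0.8,0.9,0.2],0,0],[[-0.8,0.9,0.2],0,0],[[-0.8,0.9,0.2],0,0],[[-0.8,0.9,0.2],0,0],[[-0.8,0.9,0.2],0,0],[[-0.8,0.9,0.2],0,0],[[-0.8,0.9,0.2],0,0],[[-0.8,0.9,0.2],0,0],[[-0.8,0.9,0.2],0,0],[[-0.8,0.9,0.2],0,0],[[-0.8,0.9,0.2],0,0],[[-0.8,0.9,0.2],0,0],[[-0.8,0.9,0.2],0,0],[[-0.8,0.9,0.2],0,0],[[-0.8,0.9,0.2],0,0],[[-0.76,0.55,0.2],0,0],[[0,0,0],0,0]])

```text
t: 4.1
ee_pos: [560.3, 234.1, 129.2]
orientation: [2.22, 2.222, -0.001]
ft_force: [-0.8, -0.4, 0.5]
width: 87.9
grasp_force: 0.0
```

Run:
```python
from h import *
from workcell import ctrl,cams
cams.get_image("wrist");o=ctrl.get_obs();d=cams.get_image("wrist");print(o["ee_pos"])
R=Ro.from_rotvec(o["orientation"]).as_matrix();M=np.array(d["mount"]);print(M.round(2))
c=R@M[:3,3]+o["ee_pos"];Rc=R@M[:3,:3]
D=dict(camera_matrix=d["camera_matrix"],xyz=c,rotation=Rc)
for b in cams.boxes_of("wrist","bottle_yellow")[:2]:print(b["rect"],b["p"],ray(D,b["rect"][:2],86))
cv2.imwrite("pics/w0.png",d["image"][:,:,::-1])
hsv=cv2.cvtColor(d["image"],cv2.COLOR_RGB2HSV);m=cv2.inRange(hsv,(23,90,50),(35,255,255))
n,l,st,ce=cv2.connectedComponentsWithStats(m);i=1+st[1:,4].argmax();print(st[i],ce[i],ray(D,ce[i],86))
```

```text
[558.97808945 235.58233565 129.45670554]
[[  -0.     -0.97   -0.25   67.13]
 [   1.     -0.     -0.     -0.74]
 [   0.     -0.25    0.97 -161.98]
 [   0.      0.      0.      1.  ]]
[252.9, 190.2, 64.0, 76.2] 0.56 [556.84596735 249.42912882  86.        ]
[ 226  173   51   54 2127] [251.33897508 199.38410907] [555.79008105 243.07524284  86.        ]
```

View pics/w0.png

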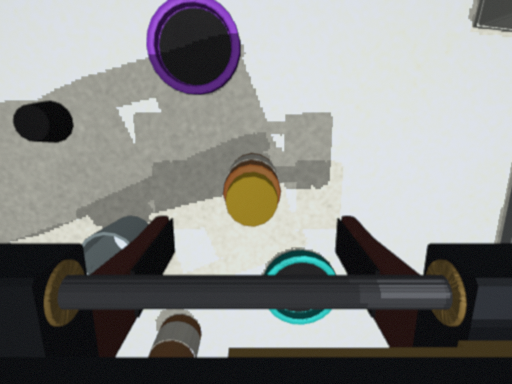

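Request:
move_arm(steps=[[[0,0,0.3],0,0],[[0,0,0.6],0,0],[[0,0,0.6],0,0],[[0,0,0.6],0,0],[[0,0,0.6],0,0],[[0,0,0.6],0,0],[[0,0,0.5],0,0],[[0,0,0.3],0,0],[[0,0,0.07],0,0],[[0,0,0],0,0],[[0,0,0],0,0],[[0,0,0],0,0.4],[[0,0,0],0,0.5],[[0,0,0],0,1],[[0,0,0],0,1],[[0,0,0],0,1],[[0,0,0],0,1],[[0,0,0],0,1],[[0,0,0],0,1],[[0,0,0],0,1]])

```text
t: 5.92
ee_pos: [558.1, 238.2, 26.0]
orientation: [-2.22, -2.223, 0.001]
ft_force: [-2.0, -0.0, 2.0]
width: 43.8
grasp_force: 30.0
```

Request:
move_arm(steps=[[[0,0,-0.2],0,1],[[0,0,-0.5],0,1],[[0,0,-0.8],0,1],[[0,0,-0.8],0,1],[[0,0,-0.8],0,1],[[0,0,-0.8],0,1],[[0,0,-0.7],0,1],[[0,0,-0.4],0,1],[[-0.3,0,0],0,1],[[-0.5,-0.1,0],0,1],[[-0.7,-0.1,0],0,1],[[-0.9,-0.1,0],0,1],[[-0.9,-0.1,0],0,1],[[-0.9,-0.1,0],0,1],[[-0.9,-0.1,0],0,1],[[-0.9,-0.1,0],0,1],[[-0.9,-0.1,0],0,1],[[-0.9,-0.1,0],0,1],[[-0.9,-0.1,0],0,1],[[-0.9,-0.1,0],0,1]])

```text
t: 7.58
ee_pos: [529.2, -3.7, 149.5]
orientation: [-2.219, -2.221, 0.004]
ft_force: [0.1, 0.8, -1.7]
width: 43.4
grasp_force: 30.0
```

Request:
move_arm(steps=[[[-0.9,-0.08,0],0,1],[[-0.9,-0.08,0],0,1],[[-0.9,-0.08,0],0,1],[[-0.9,-0.08,0],0,1],[[-0.9,-0.08,0],0,1],[[-0.9,-0.08,0],0,1],[[-0.9,-0.08,0],0,1],[[-0.9,-0.08,0],0,1],[[-0.9,-0.08,0],0,1],[[-0.9,-0.08,0],0,1],[[-0.9,-0.08,0],0,1],[[-0.9,-0.08,0],0,1],[[-0.9,-0.08,0],0,1],[[-0.9,-0.08,0],0,1],[[-0.8,-0.05,0],0,1],[[-0.6,0,0],0,1],[[-0.4,0,0],0,1],[[-0.29,0,0],0,1],[[0,0,0],0,1],[[0,0,0],0,1]])

```text
t: 9.25
ee_pos: [502.2, -368.6, 150.5]
orientation: [-2.219, -2.222, -0.0]
ft_force: [-0.3, 0.1, -1.5]
width: 43.4
grasp_force: 30.0
```

```bash
cat > chk.py <<'E'
from h import *
from workcell import ctrl,cams
import sys
o=ctrl.get_obs();d=cams.get_image("wrist");print(o["ee_pos"].round(1),o["qpos"].round(2))
R=Ro.from_rotvec(o["orientation"]).as_matrix();M=np.array(d["mount"])
D=dict(camera_matrix=d["camera_matrix"],xyz=R@M[:3,3]+o["ee_pos"],rotation=R@M[:3,:3])
thing=sys.argv[1];z=float(sys.argv[2])
for b in cams.cut_out("wrist",thing)[:2]:
    cs,_=cv2.findContours(b["pixels"].astype(np.uint8),0,2);c=max(cs,key=cv2.contourArea)
    P=np.array([ray(D,p[0],z)[:2] for p in c]);(x,y),r=cv2.minEnclosingCircle(P.astype(np.float32))
    print(np.round(b["rect"]),round(float(b["p"]),2),"circle",round(x,1),round(y,1),round(r,1))
if len(sys.argv)>3:cv2.imwrite(sys.argv[3],d["image"][:,:,::-1])
E
python3 chk.py stand_yellow 16 pics/w1.png
```

```text
[ 502.2 -368.6  150.5] [-0.65  0.51  1.68  0.    0.95 -0.65]
```

View pics/w1.png

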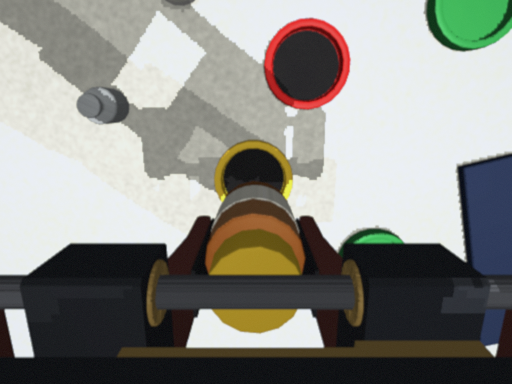

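Run:
```python
from h import *
from workcell import ctrl,cams
o=ctrl.get_obs();d=cams.get_image("wrist")
R=Ro.from_rotvec(o["orientation"]).as_matrix();M=np.array(d["mount"])
D=dict(camera_matrix=d["camera_matrix"],xyz=R@M[:3,3]+o["ee_pos"],rotation=R@M[:3,:3])
for p in((254,141),(215,180),(293,180)):print(ray(D,p,16))
for p in((308,18),(308,109),(264,64),(350,64)):print("red",ray(D,p,16))
```

```text
[ 500.70429384 -330.85311683   16.        ]
[ 463.60512798 -367.84087755   16.        ]
[ 537.88094465 -367.69327197   16.        ]
red [ 546.16223526 -227.56899403   16.        ]
red [ 549.35227155 -302.08897766   16.        ]
red [ 509.34708976 -264.07228473   16.        ]
red [ 584.3416443  -263.95597992   16.        ]
```

Request:
move_arm(steps=[[[0,0,0.3],0,1],[[0,0,0.6],0,1],[[0,0,0.7],0,1],[[0,0,0.7],0,1],[[0,0,0.7],0,1],[[0,0,0.6],0,1],[[0,0,0.4],0,1],[[0,0,0.3],0,1],[[0,0,0.2],0,1],[[0,0,0.1],0,1],[[0,0,0.1],0,1],[[0,0,0.04],0,1],[[0,0,0.02],0,1],[[0,0,0.02],0,1],[[0,0,0],0,1],[[0,0,0],0,1]])

```text
t: 10.73
ee_pos: [502.6, -369.2, 31.7]
orientation: [2.219, 2.223, 0.0]
ft_force: [-0.6, -0.2, -0.5]
width: 43.8
grasp_force: 30.0
```

Request:
move_arm(steps=[[[0,0,0.02],0,1],[[0,0,0.01],0,1],[[0,0,0],0,1],[[0,0,0],0,0.4],[[0,0,0],0,0.3],[[0,0,0],0,0.2],[[0,0,0],0,0.1],[[0,0,0],0,0],[[0,0,0],0,0],[[0,0,0],0,0],[[0,0,-0.3],0,0],[[0,0,-0.6],0,0],[[0,0,-0.8],0,0],[[0,0,-0.8],0,0],[[0,0,-0.8],0,0],[[0,0,-0.7],0,0],[[0,0,-0.3],0,0],[[0,0,0],0,0]])

```text
t: 12.23
ee_pos: [503.6, -369.9, 140.6]
orientation: [2.217, 2.22, 0.001]
ft_force: [0.4, -1.3, 0.4]
width: 88.4
grasp_force: 0.0
```

Request:
move_arm(steps=[[[0.5,-0.24,0],0,0],[[0.8,-0.26,0],0,0],[[0.8,-0.26,0],0,0],[[0.8,-0.26,0],0,0],[[0.8,-0.26,0],0,0],[[0.8,-0.26,0],0,0],[[0.8,-0.26,0],0,0],[[0.8,-0.26,0],0,0],[[0.6,-0.26,0],0,0],[[0.31,-0.26,0],0,0],[[0,0,0],0,0],[[0,0,0],0,0]])

```text
t: 13.23
ee_pos: [437.6, -194.0, 137.9]
orientation: [-2.219, -2.224, 0.0]
ft_force: [0.6, 0.4, 0.7]
width: 88.2
grasp_force: 0.0
```

```bash
python3 chk.py bottle_violet 86 pics/w2.png
```

```text
[ 437.6 -194.   137.9] [-0.44  0.34  2.01 -0.    0.79 -0.44]
[254. 192.  60.  71.] 0.92 circle 435.2 -184.0 25.2
[318. 334.  43.  30.] 0.34 circle 486.5 -301.7 18.6
```

View pics/w2.png

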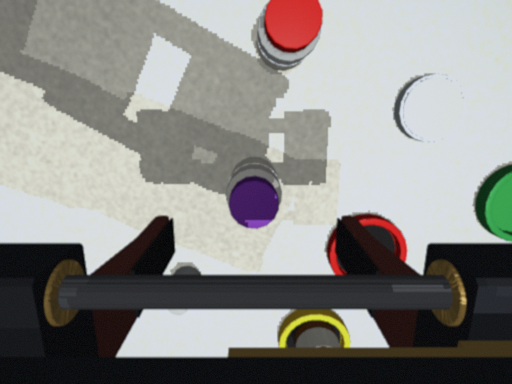

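Request:
move_arm(steps=[[[0,0,0.4],0,0],[[0,0,0.7],0,0],[[0,0,0.7],0,0],[[0,0,0.7],0,0],[[0,0,0.7],0,0],[[0,0,0.6],0,0],[[0,0,0.4],0,0],[[0,0,0.2],0,0],[[0,0,0.08],0,0],[[0,0,0],0,0],[[0,0,0],0,0],[[0,0,0],0,0.4],[[0,0,0],0,0.5],[[0,0,0],0,1],[[0,0,0],0,1],[[0,0,0],0,1],[[0,0,0],0,1],[[0,0,0],0,1],[[0,0,0],0,1]])

```text
t: 14.92
ee_pos: [437.6, -193.9, 26.2]
orientation: [-2.22, -2.223, 0.0]
ft_force: [-1.2, 0.1, 1.7]
width: 43.6
grasp_force: 30.0
```

Request:
move_arm(steps=[[[0,0,-0.2],0,1],[[0,0,-0.5],0,1],[[0,0,-0.8],0,1],[[0,0,-0.8],0,1],[[0,0,-0.8],0,1],[[0,0,-0.8],0,1],[[0,0,-0.7],0,1],[[0,0,-0.4],0,1],[[0.3,0.1,0],0,1],[[0.6,0.1,0],0,1],[[0.8,0.1,0],0,1],[[0.9,0.1,0],0,1],[[0.9,0.1,0],0,1],[[0.9,0.1,0],0,1],[[0.9,0.1,0],0,1],[[0.9,0.1,0],0,1],[[0.9,0.1,0],0,1],[[0.9,0.1,0],0,1],[[0.9,0.1,0],0,1],[[0.9,0.1,0],0,1]])

```text
t: 16.58
ee_pos: [466.4, 52.7, 150.0]
orientation: [-2.219, -2.222, 0.002]
ft_force: [-0.6, 0.3, -2.2]
width: 43.7
grasp_force: 30.0
```

Request:
move_arm(steps=[[[0.9,0.1,0],0,1],[[0.9,0.1,0],0,1],[[0.9,0.1,0],0,1],[[0.9,0.1,0],0,1],[[0.9,0.1,0],0,1],[[0.9,0.1,0],0,1],[[0.9,0.1,0],0,1],[[0.9,0.1,0],0,1],[[0.9,0.1,0],0,1],[[0.9,0.1,0],0,1],[[0.8,0.1,0],0,1],[[0.7,0.1,0],0,1],[[0.5,0.1,0],0,1],[[0.5,0.1,0],0,1],[[0.3,0.1,0],0,1],[[0,0.2,0],0,1],[[0,0,0],0,1],[[0,0,0],0,1]])

```text
t: 18.08
ee_pos: [509.5, 345.4, 150.9]
orientation: [2.221, 2.222, -0.001]
ft_force: [-0.7, 1.1, -1.1]
width: 43.1
grasp_force: 30.0
```

```bash
cat > rim.py <<'E'
# stand centre from the wrist picture: circle (r 38 known) fitted to rim-coloured pixels, outer far edge and sides
import sys
from h import *
from workcell import ctrl,cams
o=ctrl.get_obs();d=cams.get_image("wrist")
R=Ro.from_rotvec(o["orientation"]).as_matrix();M=np.array(d["mount"])
D=dict(camera_matrix=d["camera_matrix"],xyz=R@M[:3,3]+o["ee_pos"],rotation=R@M[:3,:3])
h,t=dict(teal=(88,9),red=(177,8),violet=(142,12))[sys.argv[1]]
hsv=cv2.cvtColor(d["image"],cv2.COLOR_RGB2HSV).astype(int)
m=(np.abs((hsv[...,0]-h+90)%180-90)<=t)&(hsv[...,1]>90)&(hsv[...,2]>40)
from scipy.optimize import least_squares
uv=np.argwhere(m)[:,::-1];P=np.array([ray(D,p,16)[:2] for p in uv]);g=np.array(eval(sys.argv[2]))
P=P[np.abs(np.hypot(*(P-g).T)-34.5)<10]
f=least_squares(lambda c:np.hypot(*(P-c).T)-34.5,g,loss="soft_l1")
print(o["ee_pos"].round(1),f.x.round(1),len(P),np.abs(f.fun).mean().round(1))
E
python3 rim.py violet "(509,346)"
```

```text
[509.5 345.4 150.9] [508.1 351. ] 1403 2.3
```

Run:
```python
from h import *
from workcell import ctrl,cams
o=ctrl.get_obs();d=cams.get_image("wrist");cv2.imwrite("pics/w3.png",d["image"][:,:,::-1])
R=Ro.from_rotvec(o["orientation"]).as_matrix();M=np.array(d["mount"])
D=dict(camera_matrix=d["camera_matrix"],xyz=R@M[:3,3]+o["ee_pos"],rotation=R@M[:3,:3])
hsv=cv2.cvtColor(d["image"],cv2.COLOR_RGB2HSV)
m=cv2.inRange(hsv,(125,90,30),(158,255,255));m[200:]=0
p=np.argwhere(m);r=p[:,0].min();cmin=p[:,1].min();cmax=p[:,1].max()
print(r,cmin,cmax,ray(D,(p[p[:,0]==r,1].mean(),r),16),[ray(D,(c,p[p[:,1]==c,0].mean()),16).round(1) for c in(cmin,cmax)])
```

```text
134 216 293 [507.26476648 388.79564977  16.        ] [array([471.7, 352.7,  16. ]), array([544.6, 353.7,  16. ])]
```

View pics/w3.png

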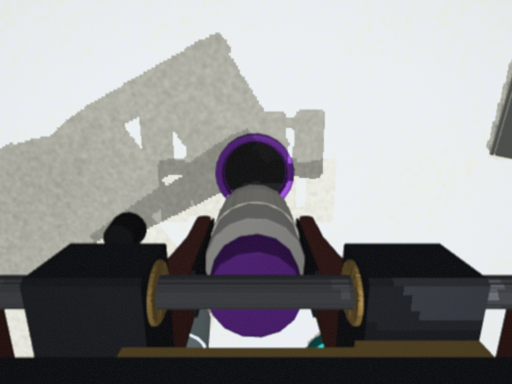

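Request:
move_arm(steps=[[[0.22,-0.03,0],0,1],[[0,0,0.3],0,1],[[0,0,0.6],0,1],[[0,0,0.7],0,1],[[0,0,0.7],0,1],[[0,0,0.7],0,1],[[0,0,0.6],0,1],[[0,0,0.4],0,1],[[0,0,0.3],0,1],[[0,0,0.2],0,1],[[0,0,0.1],0,1],[[0,0,0.1],0,1],[[0,0,0.04],0,1],[[0,0,0.03],0,1],[[0,0,0.02],0,1],[[0,0,0.01],0,1],[[0,0,0],0,1],[[0,0,0],0,1]])

```text
t: 19.68
ee_pos: [508.7, 351.8, 31.4]
orientation: [2.22, 2.223, 0.001]
ft_force: [0.3, 0.2, -0.8]
width: 43.4
grasp_force: 30.0
```

Request:
move_arm(steps=[[[0,0,0.02],0,1],[[0,0,0.01],0,1],[[0,0,0],0,1],[[0,0,0],0,0.4],[[0,0,0],0,0.3],[[0,0,0],0,0.2],[[0,0,0],0,0.1],[[0,0,0],0,0],[[0,0,0],0,0],[[0,0,0],0,0],[[0,0,-0.3],0,0],[[0,0,-0.6],0,0],[[0,0,-0.8],0,0],[[0,0,-0.8],0,0],[[0,0,-0.8],0,0],[[0,0,-0.7],0,0],[[0,0,-0.3],0,0],[[0,0,0],0,0]])

```text
t: 21.18
ee_pos: [509.7, 352.5, 140.3]
orientation: [2.219, 2.223, 0.006]
ft_force: [-0.6, -0.4, -0.2]
width: 87.7
grasp_force: 0.0
```

Request:
move_arm(steps=[[[-0.5,-0.09,0],0,0],[[-0.9,-0.09,0],0,0],[[-0.9,-0.09,0],0,0],[[-0.9,-0.09,0],0,0],[[-0.9,-0.09,0],0,0],[[-0.9,-0.09,0],0,0],[[-0.9,-0.09,0],0,0],[[-0.9,-0.09,0],0,0],[[-0.9,-0.09,0],0,0],[[-0.9,-0.09,0],0,0],[[-0.9,-0.09,0],0,0],[[-0.9,-0.09,0],0,0],[[-0.5,-0.05,0],0,0],[[-0.27,0,0],0,0],[[0,0,0],0,0],[[0,0,0],0,0]])

```text
t: 22.52
ee_pos: [480.8, 72.5, 137.6]
orientation: [-2.22, -2.222, 0.0]
ft_force: [-0.0, 0.3, 0.6]
width: 87.5
grasp_force: 0.0
```

```bash
python3 chk.py bottle_teal 86 pics/w4.png; python3 rim.py teal "(602.5,126)"
```

```text
[480.8  72.5 137.6] [0.13 0.35 1.99 0.   0.8  0.12]
[255. 194.  54.  71.] 0.75 circle 480.3 81.1 26.3
[480.9  73.1 137.8] [600.1 129.5] 2795 2.7
```

View pics/w4.png

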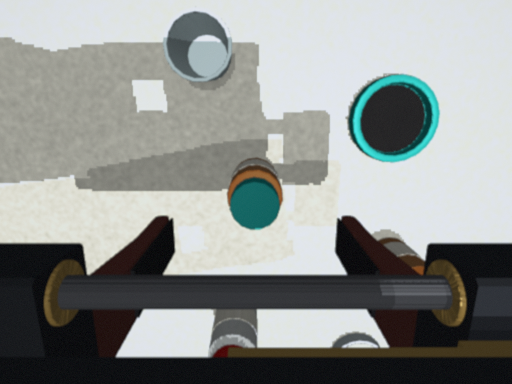

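Request:
move_arm(steps=[[[-0.05,0,0.4],0,0],[[0,0,0.7],0,0],[[0,0,0.7],0,0],[[0,0,0.7],0,0],[[0,0,0.7],0,0],[[0,0,0.6],0,0],[[0,0,0.4],0,0],[[0,0,0.2],0,0],[[0,0,0.07],0,0],[[0,0,0],0,0],[[0,0,0],0,0],[[0,0,0],0,0.4],[[0,0,0],0,0.5],[[0,0,0],0,1],[[0,0,0],0,1],[[0,0,0],0,1],[[0,0,0],0,1],[[0,0,0],0,1],[[0,0,0],0,1]])

```text
t: 24.25
ee_pos: [480.8, 71.2, 26.2]
orientation: [-2.22, -2.223, 0.0]
ft_force: [0.0, -0.2, 1.0]
width: 43.4
grasp_force: 30.0
```

Request:
move_arm(steps=[[[0,0,-0.2],0,1],[[0,0,-0.5],0,1],[[0,0,-0.8],0,1],[[0,0,-0.8],0,1],[[0,0,-0.8],0,1],[[0,0,-0.8],0,1],[[0,0,-0.7],0,1],[[0,0,-0.4],0,1],[[0.1,0.3,0],0,1],[[0.25,0.5,0],0,1],[[0.3,0.6,0],0,1],[[0.35,0.7,0],0,1],[[0.35,0.7,0],0,1],[[0.35,0.7,0],0,1],[[0.3,0.6,0],0,1],[[0.2,0.4,0],0,1],[[0.15,0.34,0],0,1],[[0,0,0],0,1],[[0,0,0],0,1]])

```text
t: 25.83
ee_pos: [601.2, 130.0, 150.4]
orientation: [-2.219, -2.223, 0.002]
ft_force: [-0.8, -0.3, -1.7]
width: 43.7
grasp_force: 30.0
```

Run:
```python
from h import *
from workcell import ctrl,cams
o=ctrl.get_obs();d=cams.get_image("wrist");cv2.imwrite("pics/w5.png",d["image"][:,:,::-1])
R=Ro.from_rotvec(o["orientation"]).as_matrix();M=np.array(d["mount"])
D=dict(camera_matrix=d["camera_matrix"],xyz=R@M[:3,3]+o["ee_pos"],rotation=R@M[:3,:3])
hsv=cv2.cvtColor(d["image"],cv2.COLOR_RGB2HSV)
m=cv2.inRange(hsv,(78,90,30),(98,255,255));m[200:]=0
p=np.argwhere(m);r=p[:,0].min();cmin=p[:,1].min();cmax=p[:,1].max()
print(o["ee_pos"],r,cmin,cmax,ray(D,(p[p[:,0]==r,1].mean(),r),16),[ray(D,(c,p[p[:,1]==c,0].mean()),16).round(1) for c in(cmin,cmax)])
```

```text
[601.22040196 129.97000962 150.38179292] 140 219 296 [603.06798204 168.0305688   16.        ] [array([566.2, 132.1,  16. ]), array([639.4, 127.9,  16. ])]
```

View pics/w5.png

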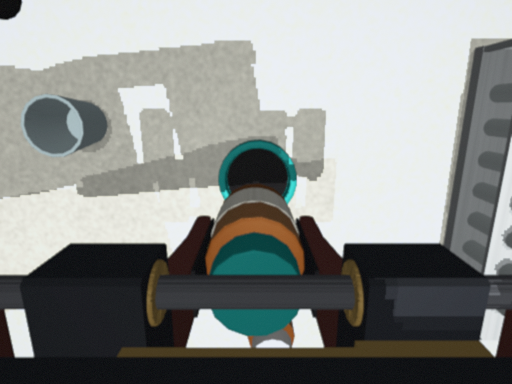

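Request:
move_arm(steps=[[[0.05,0.06,0],0,1],[[0,0,0.3],0,1],[[0,0,0.6],0,1],[[0,0,0.7],0,1],[[0,0,0.7],0,1],[[0,0,0.7],0,1],[[0,0,0.6],0,1],[[0,0,0.4],0,1],[[0,0,0.3],0,1],[[0,0,0.2],0,1],[[0,0,0.1],0,1],[[0,0,0.1],0,1],[[0,0,0.04],0,1],[[0,0,0.03],0,1],[[0,0,0.02],0,1],[[0,0,0.01],0,1],[[0,0,0],0,1],[[0,0,0],0,1]])

```text
t: 27.38
ee_pos: [603.3, 131.4, 31.4]
orientation: [2.22, 2.223, 0.0]
ft_force: [-0.3, -0.5, -1.2]
width: 43.6
grasp_force: 30.0
```

Request:
move_arm(steps=[[[0,0,0.02],0,1],[[0,0,0.01],0,1],[[0,0,0],0,1],[[0,0,0],0,0.4],[[0,0,0],0,0.3],[[0,0,0],0,0.2],[[0,0,0],0,0.1],[[0,0,0],0,0],[[0,0,0],0,0],[[0,0,0],0,0],[[0,0,-0.3],0,0],[[0,0,-0.6],0,0],[[0,0,-0.8],0,0],[[0,0,-0.8],0,0],[[0,0,-0.8],0,0],[[0,0,-0.7],0,0],[[0,0,-0.3],0,0],[[0,0,0],0,0]])

```text
t: 28.88
ee_pos: [604.6, 131.6, 140.3]
orientation: [2.218, 2.222, 0.005]
ft_force: [-0.2, 0.3, -0.4]
width: 87.6
grasp_force: 0.0
```

Request:
move_arm(steps=[[[-0.4,-0.3,0],0,0],[[-0.8,-0.55,0],0,0],[[-0.8,-0.55,0],0,0],[[-0.8,-0.55,0],0,0],[[-0.8,-0.55,0],0,0],[[-0.8,-0.55,0],0,0],[[-0.8,-0.55,0],0,0],[[-0.8,-0.55,0],0,0],[[-0.8,-0.55,0],0,0],[[-0.8,-0.55,0],0,0],[[-0.4,-0.25,0],0,0],[[-0.27,-0.12,0],0,0],[[0,0,0],0,0],[[0,0,0],0,0]])

```text
t: 30.05
ee_pos: [463.3, -75.6, 137.7]
orientation: [-2.22, -2.222, -0.0]
ft_force: [-0.2, -0.3, -0.3]
width: 88.4
grasp_force: 0.0
```

```bash
python3 chk.py bottle_red 86 pics/w6.png
```

```text
[463.3 -75.6 137.7] [-0.19  0.33  2.03  0.    0.78 -0.19]
[252. 193.  55.  73.] 0.73 circle 460.2 -64.8 25.5
```

View pics/w6.png

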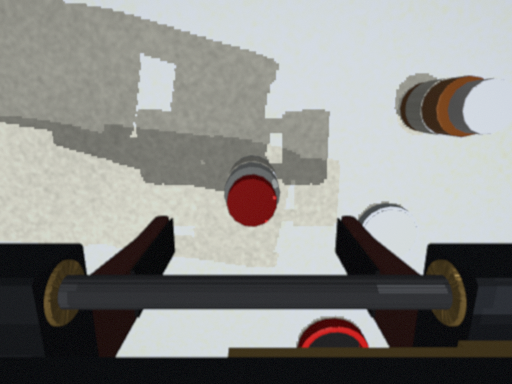

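Red cap at (252,201) between the fingers, same picture position as before; grasp.

Request:
move_arm(steps=[[[0.05,-0.04,0.4],0,0],[[0,0,0.7],0,0],[[0,0,0.7],0,0],[[0,0,0.7],0,0],[[0,0,0.7],0,0],[[0,0,0.6],0,0],[[0,0,0.4],0,0],[[0,0,0.2],0,0],[[0,0,0.07],0,0],[[0,0,0],0,0],[[0,0,0],0,0],[[0,0,0],0,0.4],[[0,0,0],0,0.5],[[0,0,0],0,1],[[0,0,0],0,1],[[0,0,0],0,1],[[0,0,0],0,1],[[0,0,0],0,1],[[0,0,0],0,1]])

```text
t: 31.73
ee_pos: [461.9, -74.4, 26.2]
orientation: [-2.22, -2.223, 0.0]
ft_force: [-0.1, 0.4, 2.8]
width: 43.5
grasp_force: 30.0
```

Request:
move_arm(steps=[[[0,0,-0.2],0,1],[[0,0,-0.5],0,1],[[0,0,-0.8],0,1],[[0,0,-0.8],0,1],[[0,0,-0.8],0,1],[[0,0,-0.8],0,1],[[0,0,-0.7],0,1],[[0,0,-0.4],0,1],[[-0.3,0.1,0],0,1],[[-0.5,0.2,0],0,1],[[-0.7,0.3,0],0,1],[[-0.8,0.38,0],0,1],[[-0.8,0.38,0],0,1],[[-0.8,0.38,0],0,1],[[-0.8,0.38,0],0,1],[[-0.8,0.38,0],0,1],[[-0.7,0.3,0],0,1],[[-0.6,0.3,0],0,1],[[-0.5,0.24,0],0,1],[[-0.3,0.1,0],0,1]])

```text
t: 33.4
ee_pos: [548.5, -266.3, 149.7]
orientation: [-2.22, -2.221, 0.001]
ft_force: [-0.2, 1.1, 0.1]
width: 43.5
grasp_force: 30.0
```

Request:
move_arm(steps=[[[0,0,0],0,1],[[0,0,0],0,1]])

```text
t: 33.57
ee_pos: [547.7, -264.2, 150.3]
orientation: [-2.219, -2.221, 0.001]
ft_force: [-0.8, -0.4, -1.2]
width: 43.5
grasp_force: 30.0
```

Run:
```python
from h import *
from workcell import ctrl,cams
o=ctrl.get_obs();d=cams.get_image("wrist");cv2.imwrite("pics/w7.png",d["image"][:,:,::-1])
R=Ro.from_rotvec(o["orientation"]).as_matrix();M=np.array(d["mount"])
D=dict(camera_matrix=d["camera_matrix"],xyz=R@M[:3,3]+o["ee_pos"],rotation=R@M[:3,:3])
hsv=cv2.cvtColor(d["image"],cv2.COLOR_RGB2HSV)
m=cv2.inRange(hsv,(170,90,30),(180,255,255))|cv2.inRange(hsv,(0,150,30),(6,255,255));m[200:]=0
p=np.argwhere(m);r=p[:,0].min();cmin=p[:,1].min();cmax=p[:,1].max()
print(o["ee_pos"],r,cmin,cmax,ray(D,(p[p[:,0]==r,1].mean(),r),16),[ray(D,(c,p[p[:,1]==c,0].mean()),16).round(1) for c in(cmin,cmax)])
```

```text
[ 547.67795036 -264.23556395  150.2839055 ] 141 217 293 [ 547.72285761 -226.91390257   16.        ] [array([ 510.7, -263.3,   16. ]), array([ 582.9, -263.3,   16. ])]
```

View pics/w7.png

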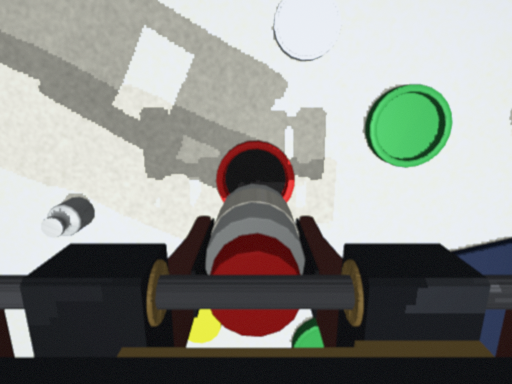

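Request:
move_arm(steps=[[[0.05,0,0],0,1],[[0,0,0.3],0,1],[[0,0,0.6],0,1],[[0,0,0.7],0,1],[[0,0,0.7],0,1],[[0,0,0.7],0,1],[[0,0,0.6],0,1],[[0,0,0.4],0,1],[[0,0,0.3],0,1],[[0,0,0.2],0,1],[[0,0,0.1],0,1],[[0,0,0.1],0,1],[[0,0,0.04],0,1],[[0,0,0.03],0,1],[[0,0,0.02],0,1],[[0,0,0.01],0,1],[[0,0,0],0,1],[[0,0,0],0,1]])

```text
t: 35.12
ee_pos: [548.5, -263.1, 31.4]
orientation: [2.219, 2.223, 0.0]
ft_force: [0.4, -0.7, -0.6]
width: 43.5
grasp_force: 30.0
```

Request:
move_arm(steps=[[[0,0,0.02],0,1],[[0,0,0.01],0,1],[[0,0,0],0,1],[[0,0,0],0,0.4],[[0,0,0],0,0.3],[[0,0,0],0,0.2],[[0,0,0],0,0.1],[[0,0,0],0,0],[[0,0,0],0,0],[[0,0,0],0,0],[[0,0,-0.3],0,0],[[0,0,-0.6],0,0],[[0,0,-0.8],0,0],[[0,0,-0.8],0,0],[[0,0,-0.8],0,0],[[0,0,-0.8],0,0],[[0,0,-0.8],0,0],[[0,0,-0.8],0,0],[[0,0,-0.8],0,0],[[0,0,-0.4],0,0]])

```text
t: 36.78
ee_pos: [549.3, -263.5, 206.1]
orientation: [2.217, 2.221, 0.002]
ft_force: [0.6, 0.2, 0.0]
width: 88.0
grasp_force: 0.0
```

Request:
move_arm(steps=[[[0.4,-0.4,-0.5],0,0],[[0.8,-0.6,-0.5],0,0],[[0.8,-0.6,0],0,0],[[0.8,-0.6,0],0,0],[[0.8,-0.6,0],0,0],[[0.8,-0.6,0],0,0],[[0.8,-0.6,0],0,0],[[0.4,-0.4,0],0,0],[[0,0,0],0,0],[[0,0,0],0,0]])

```text
t: 37.62
ee_pos: [438.4, -123.2, 228.3]
orientation: [2.218, 2.223, 0.001]
ft_force: [-0.2, 0.0, -0.6]
width: 87.6
grasp_force: 0.0
```

Run:
```python
from workcell import cams,ctrl
import cv2,numpy as np
a=cams.get_image("top")["image"][90:290,80:450,::-1];b=cams.get_image("scene")["image"][120:320,70:440,::-1]
cv2.imwrite("pics/end.png",cv2.resize(np.vstack([a,b]),None,fx=1.5,fy=1.5,interpolation=cv2.INTER_CUBIC))
```

```text
(no output)
```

View pics/end.png

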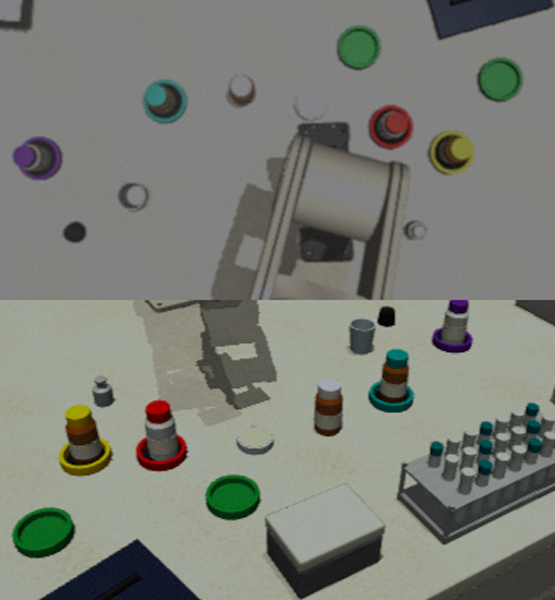

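Run:
```python
from h import *
from workcell import cams
T=cams.get_image("top");S=cams.get_image("scene")
for c,st,q,w in(("yellow",(501,-369),(458,150),(78,416)),("violet",(508.5,348),(24,156),(458,306)),("teal",(602.7,128),(156,94),(396,358)),("red",(547,-265),(396,121),(158,411))):
    print(c,"top",(ray(T,np.array(q)/1.5+[80,90],91)[:2]-st).round(1),"scene",(ray(S,(np.array(w)-[0,300])/1.5+[70,120],91)[:2]-st).round(1))
```

```text
yellow top [-1.8  6. ] scene [15.2  0.6]
violet top [-0.3 -1.7] scene [ 17.5 -12.7]
teal top [1.8 0.2] scene [11.8 -5.7]
red top [2.4 1.1] scene [13.9 -0.3]
```

Run:
```python
from h import *
from workcell import cams
T=cams.get_image("top");S=cams.get_image("scene")
cv2.imwrite("pics/e2.png",np.hstack([cv2.resize(T["image"][165:215,345:415,::-1],None,fx=5,fy=5,interpolation=2),cv2.resize(S["image"][180:245,105:200,::-1],(365,250),interpolation=2)]))
```

```text
(no output)
```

View pics/e2.png

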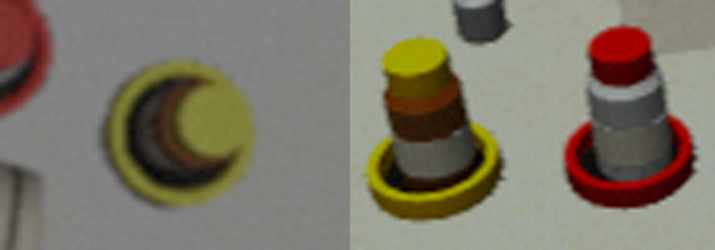

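```bash
python3 -c "
from workcell import ctrl;print(ctrl.close_job())"
```

```text
the job is handed in; nothing more can be done
None
```

All four bottles stand upright in the stands of their cap colours in the final top and scene pictures, the white-capped bottle was left where it stood, and the job is handed in at about 38 s of the 102 s limit (the hand-in returned no verdict).

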